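# Slide the scraper out of the sharpening bed and rack it

## Task

A flat plastic scraper lies sunk flush in the shallow channel of the plywood sharpening bed, held by a spring catch, where it cannot be gripped. Press on it with a fingertip, firmly enough to drag it but gently enough not to harm it, and slide it along the channel until it sticks out well over the open front edge without dropping. Take it there by its two long sides and push it, front end last, gently and fully home into the slot of the empty white rack, let go, and leave the wax block, brush, tin and the rack that already holds a scraper as they are.

Things in the scene. Friction and masses are not known exactly. Their poses are not given: they have to be found in the camera images.
- bed: Fixed plywood sharpening bed, block 175 (x) x 115 (y) mm on short screw feet; origin at the centre of the block's underside, 2 to 11 mm above the bench. A channel 60 mm wide runs along x at y = 0, floor 50 mm above the origin, rims 4 mm higher; open at the front (-x, roughly towards the robot) where the block ends at x = -87.5 mm, closed at the back by a stop at x = +72.5 mm, as high as the rims.
- bed_edge (a point): Middle of the channel floor's open front edge (bed frame x = -87.5, y = 0, z = 50 mm); axes as the bed. Over 50 mm of free air below and in front. A spring catch in the channel's left (+y) wall, at bed x = 25 to 35 mm, pushes on the scraper's side with about 3 N, so it drags until some 30 mm sticks out, then slides freely.
- scraper: Loose stiff grey plastic plate, 140 (x) x 56 (y) x 4 mm, 30 to 65 g; origin at the centre of its underside. Starts in the channel, x along the bed's x, top flush with the rims. It takes a fingertip pressing down with some 7 to 14 N to drag it along; over 20 N harms it. Contact is rigid and measured heights too coarse: come down at 5 mm/s and feel the force. It tips off if 70 mm or more sticks out.
- scraper_front (a point): Middle of the scraper's front end face (scraper frame x = -70, y = 0, z = 2 mm), the end nearest the bed's open edge; at the start 5 to 14 mm behind that edge.
- rack_empty: Fixed white plastic rack with one flat, empty slot, 105 (x) x 76 (y) x 63 mm high; origin at the centre of its underside. The slot runs along x, open at the front (-x), 60 mm wide, centred on y = 0, floor 50 mm above the origin, 9 mm high under two inward lips 4 mm thick that leave a 36 mm gap; back stop at x = +44.5 mm. A scraper fully home lies flat, centre at x = -25.5 mm.
- slot_mouth (a point): Middle of the floor's front edge at the slot's mouth (rack frame x = -52.5, y = 0, z = 50 mm); axes as rack_empty. A scraper fully home sticks out 43 mm in front of it.
- rack_full: Fixed rack of the same make and size that already holds a scraper, sticking out of its front by 39 mm; stands beside the empty one, on either side of it. Origin at the centre of its underside. Leave alone.
- wax_block: Loose purple wax block 95 x 38 x 30 mm, bystander; origin at the centre of its underside.
- brush: Loose red-backed nylon brush 150 x 55 x 42 mm, bystander; origin at the centre of its underside.
- tin: Loose round steel tin with clipped lid, 93 mm across, 54 mm high, bystander; origin at the centre of its underside.
There are look-alikes about, which are no part of the job. Several things have the shape of the scraper; the one meant has the colours described above. What is shaped like the rack_empty but pink is not meant.

How it is judged (in metres and radians):
On the way:
1. the scraper has been slid out of the channel's open end: it sticks out 25 to 68 mm over the front edge while still lying flat on the channel floor (x of scraper_front in the frame of bed_edge between -0.068 and -0.025 m and z of scraper in the frame of bed_edge between -0.002 and 0.002 m and angle between scraper's own z axis and vertical below 0.03 rad), for 0.1 s.
At the end, for the whole second after the job is handed in: The scraper lies flat and at rest in the empty rack's slot, its inner end within 4 mm of the back stop, centred within 5 mm and in line with the slot within 0.06 rad, front end outwards, released (x of scraper in the frame of rack_empty between -0.0295 and -0.023 m and y of scraper in the frame of rack_empty between -0.005 and 0.005 m and z of scraper in the frame of rack_empty between 0.048 and 0.0525 m and x of scraper_front in the frame of rack_empty below -0.08 m and angle between the x axis of scraper and the x axis of rack_empty, either way round below 0.06 rad and angle between scraper's own z axis and vertical below 0.04 rad and linear speed of scraper below 0.01 m/s and contact force between the fingers and scraper below 0.1 N); the robot touches nothing.
It fails at once if a fingertip presses with more than 20 N on the scraper lying in the bed with less than 25 mm sticking out (contact force between the fingers and scraper above 20 N and x of scraper_front in the frame of bed_edge between -0.025 and 0.03 m and y of scraper_front in the frame of bed_edge between -0.03 and 0.03 m and z of scraper_front in the frame of bed_edge below 0.006 m).
It fails at once if the scraper is forced against the rack with more than 25 N (contact force between scraper and rack_empty above 25 N).
It fails at once if the scraper drops off (height (world z) of scraper below 0.03 m).
It fails at once if the filled rack is touched (contact force between any of the arm, the fingers, scraper and rack_full above 2 N).
It fails at once if the wax block, brush or tin is shifted by more than 15 mm (distance of any of wax_block, brush, tin from where it was at the start of the episode above 0.015 m).
It also fails if it takes over 67 s, if anything falls off the work surface, if the arm or the gripper's body presses on something with over 40 N, if the wrist force passes 120 N, or if a joint passes its speed limit or range.

## Robot

A 7-joint arm with a two-finger parallel gripper is mounted at the origin on the work surface. World frame = base frame: x ahead of the robot, y to its left, z up, the work surface at z = 0. Lengths are in mm, angles in rad, forces in N, time in s.
With the tool pointing down it reaches from about 425 to 950 mm from the base axis. Payload 4.7 kg.
Tool frame: the origin (TCP) lies at the very end of the fingers, on their centre line; the grasp point (between the pads) lies 19 mm behind it; y points along the fingers, z is the direction in which the jaws open and shut, and the axes are right-handed (so a half turn about y gives the same grasp; the last joint's range is limited). The gripper opens to 87 mm and grips with 3 to 60 N. Pads are 19 mm wide; open, the fingers measure 117 mm over their backs; the gripper's body (75 mm by 190 mm) begins 51 mm behind the grasp point.
Start: joints at [1.248, 0.469, -0.049, 1.532, 0.024, 1.141, -0.082], TCP at [195.521, -646.081, 222.573] pointing down, gripper open.
Joint ranges: [-2.59, 2.59], [-0.33, 1.99], [-1.39, 1.29], [0.1, 2.45], [-1.04, 4.18], [0.21, 1.99], [-2.66, 2.66]. Speed limits (rad/s): [2.57, 2.57, 3.14, 3.14, 3.14, 3.14, 3.14].

## Interface

Orientations are given as a rotation vector (axis times angle).
In Python, from bench import manip gives the robot as it stands.
- The arm moves only by the shell command python3 -m crank 'ROWS' [FORCE]. ROWS is JSON, a list of rows, each a list of 5 numbers: the opening, from 0 (shut) to 1 (fully open), then the shift along the world's x, y, z in units of 40 mm (1.0 is 40 mm), then the turn about the world's z in units of 6 degrees (1.0 is 6 degrees). A call has 1 to 8 rows; each row shifts and turns the pose as measured when the row begins; what a row does not reach is not made up. A row lasts 1/10 s, in which the tool goes at most 50 mm and 8.59 degrees, less where a joint would pass 70% of its speed; a pose out of reach is approached as far as the arm can. A call is refused whole if a number of a shift passes 1 or a number of a turn 1, either way. A call with a gripper value outside its range is refused whole. The fingers move at their own pace and stop on an object; FORCE is the grip in N (left out, the last holds). Time passes only in rows, so rows that do not move let the fingers close. It gives the time, the measured TCP pose, the force and the opening at its end, in the units of the state.
- manip.observe(): the state, without advancing time (a new reading comes with each control period).
- manip.read_camera(name): name is "scene" or "top"; returns the picture (420x560x3 uint8, red, green, blue); there is no depth.
- manip.camera_info(name): a dict with "fx", "fy", "cx", "cy" (pixels), "rvec" (rotation vector, rad) and "tvec" (3), from world to camera coordinates, as OpenCV has them. Camera axes: x right, y down, z forward; pixel columns grow to the right and rows downward; lengths in mm; the calibration is good to about 2 mm. A picture is of the moment at which its call begins. camera_info takes no time and is no camera call.
- manip.sign_off(): hands the job in, once; it reports no verdict.
The state is a dict: "time": time; "q": joint angles; "qvel": joint speeds; "joint_torque": joint torques, N m; "tcp_pos": TCP position; "ee_rot": TCP orientation; "contact_force": force on the tool from outside, world axes, zero at the start; "moment": the same for the moment, N m; "opening": opening from 0.0 (shut) to 1.0 (fully open).
Only numpy, scipy, OpenCV 4.12 (cv2) and the standard library are available. Lean on these libraries where they do the work, as an engineer would, in place of code of your own. Each camera call takes 0.05 s, during which the arm holds its last target. There are 200 camera calls.

## Working session

There is one attempt and no reset: what is moved stays moved. The work goes in short steps, Python scripts to look and compute and a shell command to move; the robot and the scene stay as the last step left them, time stands still between calls to the robot, and variables do not carry over. Pictures are saved under pics/ and viewed, about 8 in all and at most 12, crops included, and the job is handed in when it is done.

```bash
mkdir -p pics; cat > h.py <<'E'
import numpy as np, cv2
from bench import manip
def snap(n,f=None):
    im=manip.read_camera(n)
    if f: cv2.imwrite('pics/'+f,cv2.cvtColor(im,cv2.COLOR_RGB2BGR))
    return im
def cam(n):
    c=manip.camera_info(n); R=cv2.Rodrigues(np.array(c['rvec'],float))[0]
    return np.array([[c['fx'],0,c['cx']],[0,c['fy'],c['cy']],[0,0,1.]]),R,np.array(c['tvec'],float)
def ray(n,uv,z):
    K,R,t=cam(n); o=-R.T@t; d=R.T@np.linalg.inv(K)@np.array([uv[0],uv[1],1.])
    return o+d*(z-o[2])/d[2]
def proj(n,p):
    K,R,t=cam(n); q=K@(R@np.array(p,float)+t); return q[:2]/q[2]
E
python3 - <<'E'
from h import *
for n in('scene','top'):
    snap(n,n+'0.png'); K,R,t=cam(n); print(n,K[0,0],-R.T@t,R[2])
print(manip.observe())
E
```

```text
scene 379.49335133653716 [894.94540164 566.6432913  796.88200081] [-0.34575319 -0.58258392 -0.73556149]
top 541.4694040639935 [ 349.11627243   20.54213175 1222.37350973] [ 0.18688681  0.00892839 -0.98234088]
{'time': 0.1, 'q': array([ 1.24809741,  0.46936727, -0.04859749,  1.53354606,  0.02406464,
        1.14101567, -0.08229347]), 'qvel': array([-0.00069292, -0.00050621, -0.00077465, -0.00471987,  0.00102388,
        0.0013869 ,  0.00113523]), 'joint_torque': array([ 5.54856615e-04, -5.09172535e+01, -8.12609028e-02, -2.36829650e+01,
       -6.14921213e-02,  3.44717957e-02,  7.89565797e-05]), 'tcp_pos': array([ 195.34365181, -645.56014036,  221.61202953]), 'ee_rot': array([-0.30566823,  2.06545391, -2.06184588]), 'contact_force': array([-1.01401817,  0.71239444,  0.06727204]), 'moment': array([-0.03997459, -0.01379227,  0.00290469]), 'opening': 1.0003483629981085}
```

View pics/top0.png

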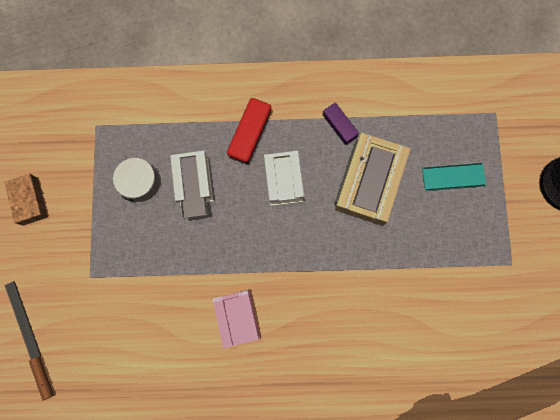

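View pics/scene0.png

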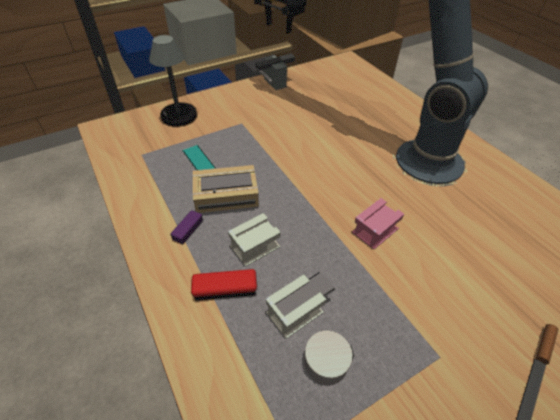

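The top view shows the bed at (373,180) with the scraper at (374,180) and the catch at (362,157). The empty rack is at (285,178), the full one at (192,185), the tin at (134,180), the brush at (249,130) and the wax at (340,123). I'll enlarge the bed and the empty rack to get edges.

```bash
python3 - <<'E'
from h import *
im=cv2.imread('pics/top0.png')
a=cv2.resize(im[125:230,325:420],None,fx=5,fy=5,interpolation=cv2.INTER_CUBIC)[:,:]
b=cv2.resize(im[140:215,255:315],None,fx=5,fy=5,interpolation=cv2.INTER_CUBIC)
c=np.zeros((525,475+300,3),np.uint8); c[:,:475]=a; c[:375,475:]=b
cv2.imwrite('pics/crop.png',c)
for uv,z in[((374,180),58),((285,178),60),((0,0),0),((560,0),0)]: print(uv,ray('top',uv,z))
E
```

```text
(374, 180) [ 630.50377259 -170.11366829   58.        ]
(285, 178) [641.08571524  26.01574574  60.        ]
(0, 0) [1138.0102816   725.10435169    0.        ]
(560, 0) [1084.10331555 -663.45650433    0.        ]
```

View pics/crop.png

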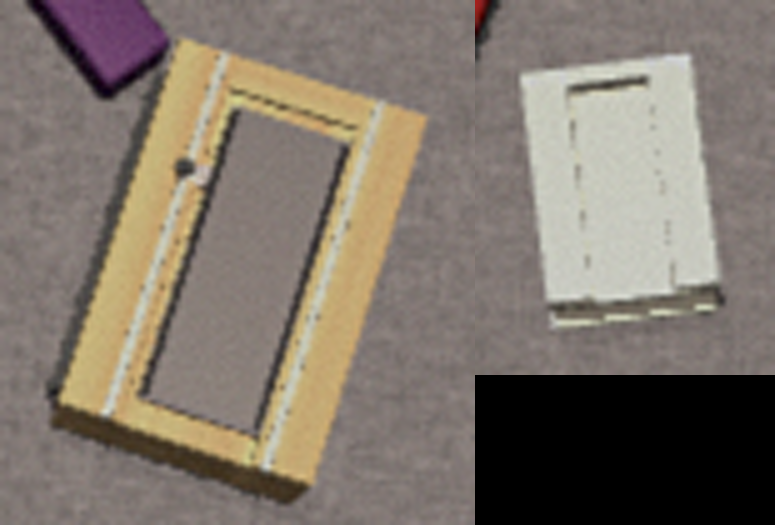

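The crop gives the bed rim corners (177,38), (427,118), (310,487) and (60,403), the scraper outline, and the rack top corners (48,72), (215,56), (245,288) and (73,302). I'll turn these into poses.

```bash
python3 - <<'E'
from h import *
def go(name,c,ox,oy,z):
    P=np.array([ray('top',((u-2)/5+ox,(v-2)/5+oy),z) for u,v in c])[:,:2]
    TL,TR,BR,BL=P
    L=((TL+TR)-(BL+BR))/2; W=((TL+BL)-(TR+BR))/2
    f=np.array([-W[1]*-1,0])
    a=np.arctan2(L[1],L[0]); b=np.arctan2(-W[0],W[1])
    print(name,'c',P.mean(0).round(1),'len',np.linalg.norm(L).round(1),'wid',np.linalg.norm(W).round(1),'yaw deg',np.degrees([a,b]).round(2),'front mid',((BL+BR)/2).round(1))
go('bed',[(177,38),(427,118),(310,487),(60,403)],325,125,60)
go('scr',[(238,108),(348,142),(257,435),(143,400)],325,125,60)
go('rack',[(48,72),(215,56),(245,288),(73,302)],255,140,63)
o=manip.observe(); R=cv2.Rodrigues(o['ee_rot'])[0]; print(R.round(3))
# scene check of bed front-top: project
E
```

```text
bed c [ 638.2 -168.9] len 175.8 wid 115.2 yaw deg [-20.48 -20.77] front mid [ 555.8 -138.1]
scr c [ 633.3 -169.9] len 139.9 wid 51.3 yaw deg [-20.46 -19.68] front mid [ 567.8 -145.5]
rack c [646.5  28.8] len 105.7 wid 75.1 yaw deg [4.89 3.3 ] front mid [593.9  24.3]
[[-0.957 -0.001  0.29 ]
 [-0.29   0.002 -0.957]
 [ 0.    -1.    -0.002]]
```

```bash
python3 -m crank '[[0,0.8,0.8,0,0],[0,1,1,0,-1],[0,1,1,0,-1],[0,1,1,0,-1],[0,1,1,0,-1],[0,1,1,0,-1],[0,1,1,0,-1],[0,1,1,0,0]]' 30
```

```text
time: 0.9
tcp_pos: [471.0, -361.0, 217.5]
ee_rot: [-0.379, -2.015, 2.003]
contact_force: [0.9, -0.8, 0.1]
opening: 0.36
```

```bash
cat >> h.py <<'E'
def st():
    o=manip.observe(); R=cv2.Rodrigues(o['ee_rot'])[0]
    print('t',round(o['time'],2),'tcp',o['tcp_pos'].round(1),'jawyaw',np.degrees(np.arctan2(R[1,2],R[0,2])).round(1),'down',R[:,1].round(3),'F',o['contact_force'].round(1),'op',round(o['opening'],3))
E
python3 -m crank '[[0,1,1,0,0],[0,1,1,-0.5,0],[0,1,1,-1,0],[0,1,1,-0.8,0],[0,0,0,0,0]]'; python3 -c "from h import *;st()"
```

```text
time: 1.4
tcp_pos: [602.9, -222.8, 146.0]
ee_rot: [-0.37, -2.028, 2.007]
contact_force: [-0.3, 0.6, -0.5]
opening: 0.008
t 1.4 tcp [ 602.9 -222.8  146. ] jawyaw -111.1 down [-0.004  0.011 -1.   ] F [-0.3  0.6 -0.5] op 0.008
```

```bash
python3 -m crank '[[0,0.6,0.5,0,0],[0,0.6,0.5,-0.5,0],[0,0.3,0.2,-0.7,0],[0,0,0,0,0]]'; python3 -c "
from h import *
st();im=snap('top');im=im[...,::-1][100:250,300:450]
s=snap('scene')[...,::-1][120:240,150:300]
c=np.zeros((525,1100//2+200,3),np.uint8);c=np.hstack([cv2.resize(im,(400,400),interpolation=2),cv2.resize(s,(400,400),interpolation=2)])
cv2.imwrite('pics/p2.png',c)"
```

```text
time: 1.8
tcp_pos: [663.4, -172.4, 94.5]
ee_rot: [-0.364, -2.027, 2.007]
contact_force: [-1.1, 0.5, -0.5]
opening: 0.009
t 1.8 tcp [ 663.4 -172.4   94.5] jawyaw -111.1 down [-0.008  0.011 -1.   ] F [-1.1  0.5 -0.5] op 0.009
```

View pics/p2.png

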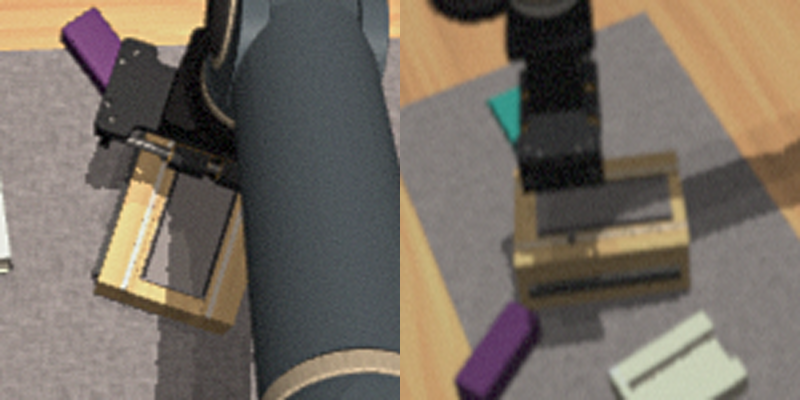

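The gripper hangs over the bed's back half, about on the centre line; I'll correct by about 7 mm and descend.

```bash
python3 -m crank '[[0,-0.15,-0.15,-0.3,0],[0,-0.03,0,-0.2,0],[0,0,0,0,0]]'; python3 -m crank '[[0,0,0,-0.02,0],[0,0,0,-0.02,0],[0,0,0,-0.02,0],[0,0,0,-0.02,0]]'; python3 -c "from h import *;st()"
```

```text
time: 2.2
tcp_pos: [655.6, -186.7, 80.6]
ee_rot: [-0.383, -2.021, 2.01]
contact_force: [-0.6, 0.6, 0.1]
opening: 0.005
time: 2.6
tcp_pos: [655.5, -188.9, 79.0]
ee_rot: [-0.388, -2.02, 2.011]
contact_force: [-0.1, -0.0, 0.1]
opening: 0.006
t 2.6 tcp [ 655.5 -188.9   79. ] jawyaw -111.7 down [ 0.003  0.004 -1.   ] F [-0.1 -0.   0.1] op 0.006
```

```bash
python3 -m crank '[[0,0.03,0.25,-0.1,0],[0,0,0,-0.05,0],[0,0,0,-0.02,0]]'; python3 -m crank '[[0,0,0,-0.02,0],[0,0,0,-0.02,0],[0,0,0,-0.02,0],[0,0,0,-0.02,0]]'; python3 -c "from h import *;st()"
```

```text
time: 2.9
tcp_pos: [657.2, -177.2, 71.9]
ee_rot: [-0.388, -2.021, 2.011]
contact_force: [-0.2, 0.4, 0.3]
opening: 0.005
time: 3.3
tcp_pos: [657.3, -176.7, 68.1]
ee_rot: [-0.387, -2.022, 2.011]
contact_force: [0.5, -0.3, 0.4]
opening: 0.009
t 3.3 tcp [ 657.3 -176.7   68.1] jawyaw -111.6 down [ 0.004  0.004 -1.   ] F [ 0.5 -0.3  0.4] op 0.009
```

```bash
for i in 1 2; do :; done; python3 -m crank '[[0,0,0,-0.015,0],[0,0,0,-0.015,0],[0,0,0,-0.015,0],[0,0,0,-0.015,0]]'
```

```text
time: 3.7
tcp_pos: [657.3, -177.2, 65.6]
ee_rot: [-0.388, -2.021, 2.011]
contact_force: [-1.1, -0.8, -0.1]
opening: 0.009
```

```bash
python3 -m crank '[[0,0,0,-0.013,0],[0,0,0,-0.013,0],[0,0,0,-0.013,0]]'
```

```text
time: 4.0
tcp_pos: [657.3, -177.3, 64.4]
ee_rot: [-0.388, -2.021, 2.011]
contact_force: [-2.2, 0.5, 5.7]
opening: 0.007
```

```bash
python3 -m crank '[[0,0,0,-0.013,0],[0,0,0,-0.013,0]]'
```

```text
time: 4.2
tcp_pos: [657.3, -177.3, 64.4]
ee_rot: [-0.388, -2.021, 2.011]
contact_force: [-1.3, 0.9, 5.5]
opening: 0.009
```

Contact at z≈64.4, with stiffness about 11 N/mm. I'll aim for about 10.5 N and start dragging.

```bash
python3 -m crank '[[0,0,0,-0.02,0],[0,0,0,-0.024,0]]'; python3 -m crank '[[0,-0.035,0.013,-0.024,0],[0,-0.035,0.013,-0.024,0],[0,-0.035,0.013,-0.024,0]]'
```

```text
time: 4.4
tcp_pos: [657.3, -177.3, 64.4]
ee_rot: [-0.388, -2.021, 2.011]
contact_force: [-2.5, 0.3, 8.3]
opening: 0.012
time: 4.7
tcp_pos: [657.2, -177.3, 64.4]
ee_rot: [-0.4, -2.024, 2.017]
contact_force: [2.1, -0.4, 6.2]
opening: 0.001
```

```bash
python3 -m crank '[[0,-0.05,0.019,-0.032,0],[0,-0.08,0.03,-0.032,0]]'; python3 -m crank '[[0,-0.08,0.03,-0.032,0],[0,-0.08,0.03,-0.032,0]]'
```

```text
time: 4.9
tcp_pos: [656.7, -177.0, 64.5]
ee_rot: [-0.414, -2.027, 2.022]
contact_force: [4.2, -1.6, 4.5]
opening: 0.003
time: 5.1
tcp_pos: [655.2, -176.3, 64.6]
ee_rot: [-0.428, -2.031, 2.028]
contact_force: [4.2, -1.8, 4.4]
opening: 0.005
```

```bash
python3 -m crank '[[0,-0.06,0.022,-0.045,0],[0,-0.06,0.022,-0.045,0]]';python3 -c "from h import *;st()"
```

```text
time: 5.3
tcp_pos: [655.2, -176.3, 64.7]
ee_rot: [-0.443, -2.035, 2.034]
contact_force: [3.1, -2.2, 8.4]
opening: 0.003
t 5.3 tcp [ 655.2 -176.3   64.7] jawyaw -111.7 down [ 0.05  -0.009 -0.999] F [ 3.1 -2.2  8.4] op 0.003
```

```bash
python3 -m crank '[[0,-0.07,0.026,-0.055,0],[0,-0.07,0.026,-0.055,0]]';python3 -c "from h import *;st()"
```

```text
time: 5.5
tcp_pos: [655.1, -176.3, 64.7]
ee_rot: [-0.459, -2.039, 2.04]
contact_force: [3.2, -3.0, 8.4]
opening: 0.008
t 5.5 tcp [ 655.1 -176.3   64.7] jawyaw -111.7 down [ 0.064 -0.013 -0.998] F [ 3.2 -3.   8.4] op 0.008
```

```bash
python3 -m crank '[[0,-0.11,0.041,-0.06,0],[0,-0.13,0.05,-0.065,0]]';python3 -c "from h import *;st()"
```

```text
time: 5.7
tcp_pos: [653.6, -175.7, 64.9]
ee_rot: [-0.483, -2.044, 2.05]
contact_force: [6.6, -3.7, 8.1]
opening: 0.004
t 5.7 tcp [ 653.6 -175.7   64.9] jawyaw -111.7 down [ 0.084 -0.019 -0.996] F [ 6.6 -3.7  8.1] op 0.004
```

```bash
python3 -m crank '[[0,-0.13,0.05,-0.08,0],[0,-0.15,0.056,-0.085,0]]';python3 -c "from h import *;st()"
```

```text
time: 5.9
tcp_pos: [652.7, -175.3, 65.1]
ee_rot: [-0.514, -2.052, 2.061]
contact_force: [6.1, -2.7, 9.4]
opening: 0.004
t 5.9 tcp [ 652.7 -175.3   65.1] jawyaw -111.8 down [ 0.109 -0.026 -0.994] F [ 6.1 -2.7  9.4] op 0.004
```

```bash
python3 -c "
from h import *
a=snap('top','top3.png')[...,::-1][150:235,320:400];b=cv2.imread('pics/top0.png')[150:235,320:400]
cv2.imwrite('pics/p3.png',cv2.resize(np.hstack([b,a]),None,fx=5,fy=5,interpolation=2))"
```

```text
(no output)
```

View pics/p3.png

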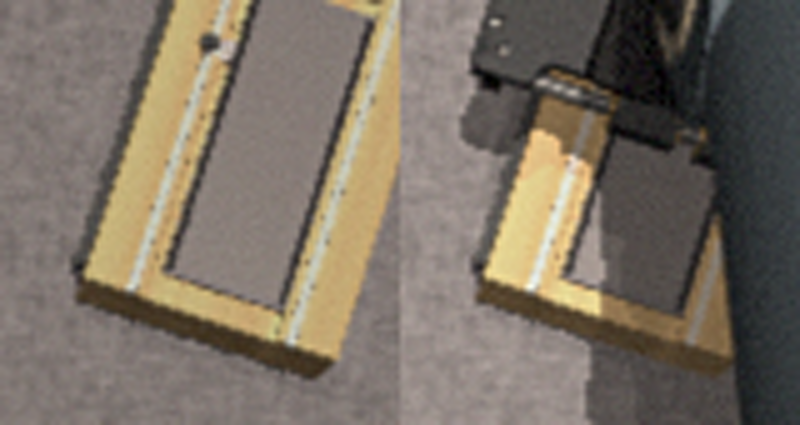

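```bash
python3 -m crank '[[0,-0.16,0.06,-0.1,0],[0,-0.18,0.067,-0.115,0]]';python3 -c "from h import *;st()"
```

```text
time: 6.15
tcp_pos: [651.5, -174.9, 65.3]
ee_rot: [-0.552, -2.06, 2.075]
contact_force: [7.4, -3.9, 12.7]
opening: 0.005
t 6.15 tcp [ 651.5 -174.9   65.3] jawyaw -111.8 down [ 0.14  -0.034 -0.99 ] F [ 7.4 -3.9 12.7] op 0.005
```

```bash
python3 -m crank '[[0,-0.2,0.075,-0.125,0],[0,-0.22,0.083,-0.13,0]]';python3 -c "from h import *;st()"
```

```text
time: 6.35
tcp_pos: [649.7, -174.1, 65.6]
ee_rot: [-0.597, -2.07, 2.091]
contact_force: [7.1, -4.3, 12.1]
opening: 0.006
t 6.35 tcp [ 649.7 -174.1   65.6] jawyaw -111.8 down [ 0.176 -0.044 -0.983] F [ 7.1 -4.3 12.1] op 0.006
```

```bash
python3 -m crank '[[0,-0.35,0.13,-0.14,0]]';python3 -c "from h import *;st();print(manip.observe()['q'].round(2))"
```

```text
time: 6.45
tcp_pos: [644.1, -172.0, 65.8]
ee_rot: [-0.622, -2.075, 2.099]
contact_force: [8.3, -4.6, 13.7]
opening: 0.006
t 6.45 tcp [ 644.1 -172.    65.8] jawyaw -111.8 down [ 0.196 -0.049 -0.979] F [ 8.3 -4.6 13.7] op 0.006
[ 0.26  0.54 -0.09  1.85  0.11  0.56 -1.85]
```

```bash
python3 -m crank '[[0,-0.45,0.17,-0.16,0]]';python3 -c "from h import *;st()"
```

```text
time: 6.55
tcp_pos: [635.5, -168.4, 65.9]
ee_rot: [-0.651, -2.082, 2.107]
contact_force: [9.7, -5.5, 16.6]
opening: 0.006
t 6.55 tcp [ 635.5 -168.4   65.9] jawyaw -111.8 down [ 0.218 -0.055 -0.974] F [ 9.7 -5.5 16.6] op 0.006
```

```bash
python3 -m crank '[[0,-0.35,0.13,-0.1,0]]';python3 -c "
from h import *
st();a=snap('top','top4.png')[...,::-1][150:235,320:400];b=cv2.imread('pics/top0.png')[150:235,320:400]
cv2.imwrite('pics/p4.png',cv2.resize(np.hstack([b,a]),None,fx=5,fy=5,interpolation=2))"
```

```text
time: 6.65
tcp_pos: [627.4, -165.0, 66.3]
ee_rot: [-0.67, -2.086, 2.113]
contact_force: [5.7, -1.9, 6.4]
opening: 0.003
t 6.65 tcp [ 627.4 -165.    66.3] jawyaw -111.8 down [ 0.233 -0.058 -0.971] F [ 5.7 -1.9  6.4] op 0.003
```

View pics/p4.png

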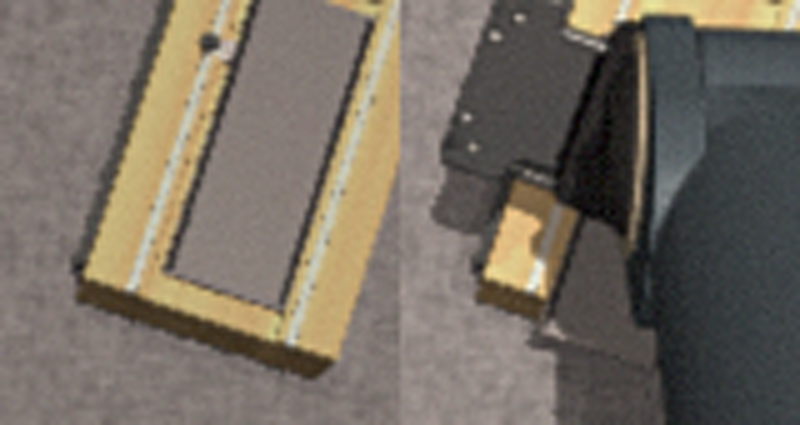

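The scraper's front-left corner moved from (165,270) to (148,322) in zoomed pixels. That is about 24 mm, so roughly 11 mm now sticks out, and it follows the fingertip.

```bash
python3 -m crank '[[0,-0.33,0.125,-0.125,0]]';python3 -c "from h import *;st()"
```

```text
time: 6.8
tcp_pos: [620.1, -161.6, 66.3]
ee_rot: [-0.691, -2.091, 2.118]
contact_force: [7.8, -4.6, 13.2]
opening: 0.004
t 6.8 tcp [ 620.1 -161.6   66.3] jawyaw -111.8 down [ 0.25  -0.061 -0.966] F [ 7.8 -4.6 13.2] op 0.004
```

```bash
python3 -m crank '[[0,-0.35,0.13,-0.125,0]]';python3 -c "from h import *;st();print(manip.observe()['q'].round(2))"
```

```text
time: 6.9
tcp_pos: [613.3, -158.4, 66.4]
ee_rot: [-0.713, -2.097, 2.124]
contact_force: [6.2, -3.7, 12.9]
opening: 0.006
t 6.9 tcp [ 613.3 -158.4   66.4] jawyaw -111.8 down [ 0.267 -0.065 -0.962] F [ 6.2 -3.7 12.9] op 0.006
[ 0.23  0.47 -0.07  1.99  0.13  0.41 -1.89]
```

```bash
python3 -m crank '[[0,-0.33,0.125,-0.12,0]]';python3 -c "from h import *;st()"
```

```text
time: 7.0
tcp_pos: [606.8, -155.3, 66.6]
ee_rot: [-0.734, -2.102, 2.129]
contact_force: [5.7, -3.9, 12.5]
opening: 0.006
t 7.0 tcp [ 606.8 -155.3   66.6] jawyaw -111.8 down [ 0.283 -0.068 -0.957] F [ 5.7 -3.9 12.5] op 0.006
```

```bash
python3 -m crank '[[0,-0.28,0.105,-0.1,0],[0,0,0,0,0]]';python3 -c "from h import *;st()"
```

```text
time: 7.2
tcp_pos: [600.8, -152.6, 67.7]
ee_rot: [-0.754, -2.106, 2.134]
contact_force: [-0.3, 0.1, 0.1]
opening: 0.002
t 7.2 tcp [ 600.8 -152.6   67.7] jawyaw -111.8 down [ 0.298 -0.071 -0.952] F [-0.3  0.1  0.1] op 0.002
```

```bash
python3 -m crank '[[0,0,0,0.5,0],[0,0,0,1,0],[0,0,-1,1,0],[1,-0.5,-1,0,0],[1,-1,-1,0,0],[1,-1,-1,0,0],[1,-1,0,0,0],[1,0,0,0,0]]' 40;python3 -c "
from h import *
st();a=snap('top','top5.png')[...,::-1][130:250,320:420]
cv2.imwrite('pics/p5.png',cv2.resize(a,None,fx=5,fy=5,interpolation=2))"
```

```text
time: 8.0
tcp_pos: [451.1, -298.1, 157.1]
ee_rot: [-0.712, -2.111, 2.12]
contact_force: [0.5, 1.1, -0.7]
opening: 0.373
t 8.0 tcp [ 451.1 -298.1  157.1] jawyaw -111.4 down [ 0.272 -0.057 -0.961] F [ 0.5  1.1 -0.7] op 0.373
```

View pics/p5.png

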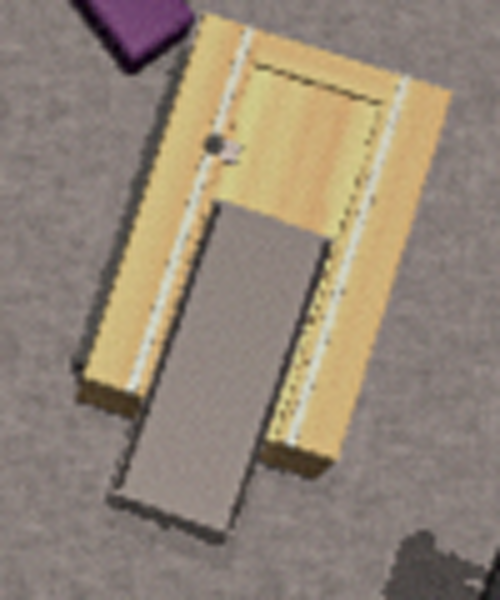

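```bash
python3 - <<'E'
from h import *
def go(name,c,ox,oy,z):
    P=np.array([ray('top',((u-2)/5+ox,(v-2)/5+oy),z) for u,v in c])[:,:2]
    TL,TR,BR,BL=P
    L=((TL+TR)-(BL+BR))/2; W=((TL+BL)-(TR+BR))/2
    print(name,'c',P.mean(0).round(1),'len',np.linalg.norm(L).round(1),'wid',np.linalg.norm(W).round(1),'yaw',np.degrees(np.arctan2(L[1],L[0])).round(2),np.degrees(np.arctan2(-W[0],W[1])).round(2),'front',((BL+BR)/2).round(1))
go('bed',[(205,12),(452,92),(337,462),(83,378)],320,130,64)
go('scr',[(217,203),(328,240),(228,533),(110,492)],320,130,64)
st()
E
```

```text
bed c [ 637.4 -168.6] len 175.9 wid 115.0 yaw -20.65 -20.74 front [ 555.1 -137.6]
scr c [ 579. -144.] len 138.0 wid 52.3 yaw -22.3 -21.21 front [ 515.2 -117.8]
t 8.05 tcp [ 454.1 -298.5  157.9] jawyaw -111.3 down [ 0.275 -0.058 -0.96 ] F [0.3 0.2 0.2] op 0.419
```

Scraper corners: back (217,203) and (328,240), front (228,533) and (110,492). About 44 mm sticks out, it lies straight, and it is clear of the catch. Next I go above the grasp point.

```bash
python3 -m crank '[[1,0.1,0.8,0,0],[1,0.5,0.9,0,0],[1,0.5,0.9,0,0],[1,0.5,0.9,0,0],[1,0.2,0.5,-0.3,0],[1,0,0,0,0],[1,0,0,0,0]]';python3 -c "from h import *;st()"
```

```text
time: 8.75
tcp_pos: [529.3, -124.8, 141.6]
ee_rot: [-0.7, -2.12, 2.118]
contact_force: [0.5, -0.4, -0.1]
opening: 0.982
t 8.75 tcp [ 529.3 -124.8  141.6] jawyaw -110.9 down [ 0.269 -0.05  -0.962] F [ 0.5 -0.4 -0.1] op 0.982
```

```bash
python3 -m crank '[[1,0.1,-0.03,-0.6,0],[1,0,0,-0.6,0],[1,0.05,0,-0.4,0],[1,0,0,0,0]]';python3 -c "from h import *;st()"
```

```text
time: 9.15
tcp_pos: [535.7, -129.2, 76.5]
ee_rot: [-0.705, -2.116, 2.118]
contact_force: [-0.8, 0.2, 0.0]
opening: 1.002
t 9.15 tcp [ 535.7 -129.2   76.5] jawyaw -111.2 down [ 0.27  -0.052 -0.962] F [-0.8  0.2  0. ] op 1.002
```

```bash
python3 -m crank '[[1,0.03,0.05,-0.3,0],[1,0.02,0,-0.3,0],[1,0,0,0,0]]';python3 -c "from h import *;st()
s=snap('scene','s6.png')[...,::-1][140:230,160:280];cv2.imwrite('pics/p6.png',cv2.resize(s,None,fx=5,fy=5,interpolation=2))"
```

```text
time: 9.45
tcp_pos: [538.2, -129.3, 52.2]
ee_rot: [-0.71, -2.114, 2.117]
contact_force: [-0.5, -0.3, -0.9]
opening: 1.001
t 9.45 tcp [ 538.2 -129.3   52.2] jawyaw -111.4 down [ 0.271 -0.054 -0.961] F [-0.5 -0.3 -0.9] op 1.001
```

View pics/p6.png

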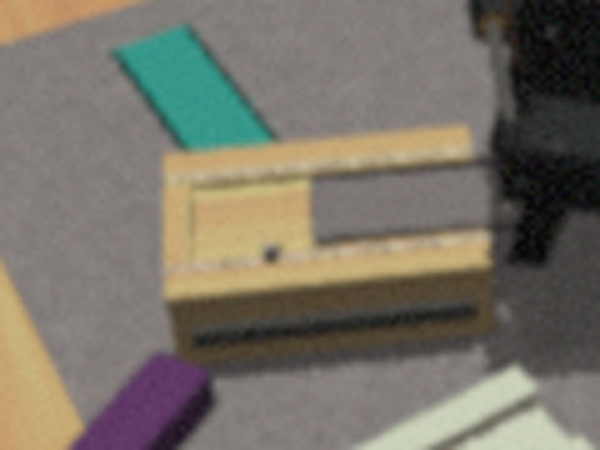

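The fingers straddle the overhang and the scraper is flat with its back end at (315,210). I'll lower slightly and close.

```bash
python3 -m crank '[[1,0,0.035,-0.1,0],[0.4,0,0,0,0],[0.4,0,0,0,0],[0.4,0,0,0,0],[0.4,0,0,0,0],[0.4,0,0,0,0],[0.4,0,0,0,0]]' 12;python3 -c "from h import *;st()"; python3 -m crank '[[0.3,0,0,0,0],[0.2,0,0,0,0],[0.2,0,0,0,0],[0.2,0,0,0,0]]' 40;python3 -c "from h import *;st()"
```

```text
time: 10.2
tcp_pos: [540.1, -127.9, 50.7]
ee_rot: [-0.716, -2.116, 2.119]
contact_force: [0.7, 0.9, 0.7]
opening: 0.641
t 10.2 tcp [ 540.1 -127.9   50.7] jawyaw -111.3 down [ 0.276 -0.054 -0.96 ] F [0.7 0.9 0.7] op 0.641
time: 10.6
tcp_pos: [540.0, -127.9, 50.7]
ee_rot: [-0.716, -2.116, 2.118]
contact_force: [-0.2, -0.4, -0.0]
opening: 0.629
t 10.6 tcp [ 540.  -127.9   50.7] jawyaw -111.3 down [ 0.276 -0.054 -0.96 ] F [-0.2 -0.4 -0. ] op 0.629
```

Grip is good (0.63, about 55 mm). Now I'll refine the rack pose with edge fits.

```bash
python3 - <<'E'
from h import *
im=cv2.imread('pics/top0.png').astype(int)[140:215,255:315]
g=cv2.resize(im.min(2).astype(np.uint8),None,fx=4,fy=4,interpolation=cv2.INTER_CUBIC)
m=(g>150)
def w(x,y): return ray('top',((x+.5)/4-.5+255,(y+.5)/4-.5+140),63)[:2]
rows=range(80,225,2)
for nm,f in(('L',lambda r:np.where(m[r])[0].min()),('R',lambda r:np.where(m[r])[0].max())):
    P=np.array([w(f(r)+(-.5 if nm=='L' else .5),r) for r in rows]); c=np.polyfit(P[:,0],P[:,1],1); r=P[:,1]-np.polyval(c,P[:,0]); k=abs(r)<1.5; c=np.polyfit(P[k,0],P[k,1],1)
    print(nm,np.degrees(np.arctan(c[0])).round(2),'y at x=594,646:',np.polyval(c,[594,646]).round(1),r.std().round(2))
cols=range(60,160,3)
P=np.array([w(c,np.where(m[:,c])[0].min()-.5) for c in cols]); c=np.polyfit(P[:,1],P[:,0],1); print('back',-np.degrees(np.arctan(c[0])),'x at y=33',np.polyval(c,33))
E
```

```text
L 5.25 y at x=594,646: [62.8 67.6] 0.2
R 5.63 y at x=594,646: [-14.   -8.8] 0.39
back 5.43053021675894 x at y=33 699.9266925612177
```

```bash
python3 -m crank '[[0.2,0,0,0.2,0],[0.2,0,0,0.5,0],[0.2,0,0,0.5,0],[0.2,0,0,0,0]]';python3 -c "from h import *;st();print(manip.observe()['q'].round(2))"
```

```text
time: 11.0
tcp_pos: [539.2, -127.7, 100.6]
ee_rot: [-0.713, -2.115, 2.118]
contact_force: [-0.3, 0.4, -0.6]
opening: 0.632
t 11.0 tcp [ 539.2 -127.7  100.6] jawyaw -111.3 down [ 0.274 -0.054 -0.96 ] F [-0.3  0.4 -0.6] op 0.632
[ 0.28  0.32 -0.16  2.14  0.16  0.41 -1.95]
```

```bash
python3 -m crank '[[0.2,-0.2,0.3,0,0.4],[0.2,-0.3,0.6,0,0.9],[0.2,-0.3,0.7,0,0.9],[0.2,-0.3,0.7,0,0.9],[0.2,-0.3,0.7,0,0.8],[0.2,-0.2,0.4,0,0.5],[0.2,0,0,0,0]]';python3 -c "from h import *;st();print(manip.observe()['q'].round(2))"
```

```text
time: 11.7
tcp_pos: [464.0, 15.9, 96.1]
ee_rot: [0.157, 2.097, -1.96]
contact_force: [0.4, -0.8, -0.8]
opening: 0.628
t 11.7 tcp [464.   15.9  96.1] jawyaw -83.2 down [ 0.258  0.08  -0.963] F [ 0.4 -0.8 -0.8] op 0.628
[ 0.29  0.23 -0.42  2.31  0.12  0.36 -1.67]
```

```bash
python3 -m crank '[[0.2,0.05,-0.09,-0.4,-0.23],[0.2,0,0,-0.4,0],[0.2,0,0,-0.3,0],[0.2,0,0,0,0]]';python3 -c "from h import *;st();print(manip.observe()['q'].round(2))"
```

```text
time: 12.1
tcp_pos: [464.6, 10.8, 49.5]
ee_rot: [0.185, 2.105, -1.977]
contact_force: [-0.6, 0.4, -0.9]
opening: 0.631
t 12.1 tcp [464.6  10.8  49.5] jawyaw -84.7 down [ 0.259  0.073 -0.963] F [-0.6  0.4 -0.9] op 0.631
[ 0.2   0.32 -0.32  2.34  0.23  0.23 -1.79]
```

```bash
python3 -m crank '[[0.2,0.12,0.03,-0.08,0],[0.2,0.03,0.02,-0.07,0],[0.2,0,0,0,0]]';python3 -c "from h import *;st();print(manip.observe()['q'].round(2))
s=snap('scene','s7.png')[...,::-1][190:290,210:350];t=snap('top','t7.png')[...,::-1][140:260,240:340]
cv2.imwrite('pics/p7.png',np.hstack([cv2.resize(s,(560,400),interpolation=2),cv2.resize(t,(240,400)[::1] if 0 else (233,280),interpolation=2) if 0 else cv2.resize(t[:, 10:70],(200,400),interpolation=2)]))"
```

```text
time: 12.4
tcp_pos: [471.6, 12.3, 43.5]
ee_rot: [0.187, 2.105, -1.978]
contact_force: [0.8, -0.2, -0.3]
opening: 0.629
t 12.4 tcp [471.6  12.3  43.5] jawyaw -84.8 down [ 0.26   0.072 -0.963] F [ 0.8 -0.2 -0.3] op 0.629
[ 0.19  0.34 -0.32  2.33  0.27  0.22 -1.83]
```

View pics/p7.png

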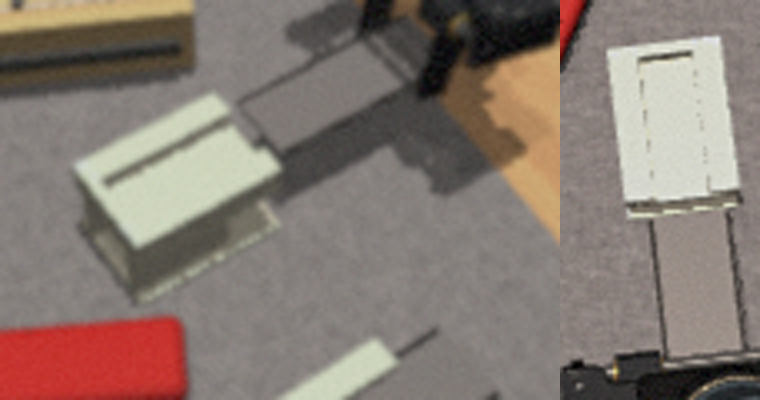

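The scraper is in front of the slot mouth, level and in line. In the top crop its sides run (652,225)→(664,355) and (732,215)→(745,350). I'll check the numbers.

```bash
python3 - <<'E'
from h import *
im=cv2.imread('pics/t7.png').astype(int)
def w(u,v): return ray('top',(u,v),56)[:2]
# edges: strongest dark line per row
c=np.array([647.5,29.5]);a=np.radians(5.4);X=np.array([np.cos(a),np.sin(a)]);Y=np.array([-X[1],X[0]])
print(im[225,270:312].sum(1)//3)
g=im.sum(2)/3
L=[];R=[]
for v in range(210,242):
    s0=proj('top',(*(c+X*((w(285,v)-c)@X)),56))[0]
    def edge(lo,hi):
        seg=g[v,lo:hi]; wgt=np.clip(np.median(g[v,int(s0)-8:int(s0)+8])-15-seg,0,None); return (wgt*np.arange(lo,hi)).sum()/wgt.sum() if wgt.sum()>10 else None
    for A,e in((L,edge(int(s0)-18,int(s0)-8)),(R,edge(int(s0)+9,int(s0)+19))):
        if e: p=w(e,v)-c; A.append((p@X,p@Y))
for A in(L,R):
    A=np.array(A); k=np.polyfit(A[:,0],A[:,1],1); r=A[:,1]-np.polyval(k,A[:,0]);A=A[abs(r)<2];k=np.polyfit(A[:,0],A[:,1],1); print(len(A),np.degrees(k[0]).round(2),np.polyval(k,[-120,-65]).round(1))
p=manip.observe()['tcp_pos'][:2]-c; print('tcp in rack',p@X,p@Y)
E
```

```text
[132 133 129 131 125 129 134 125 116  68 123 147 141 145 141 143 140 144
 139 144 142 140 146 143 140 143 143 141 142 140 147 148  90  90  78 129
 134 126 122 121 129 129]
31 -1.36 [24.2 22.9]
32 0.27 [-28.7 -28.4]
tcp in rack -176.62372457623314 -0.6677788982749442
```

Vision and TCP put the scraper about 1–2.5 mm to the right of the slot axis, so I'll correct +1.2 mm and enter gently.

```bash
python3 -m crank '[[0.2,0.1,0.04,0,0.05],[0.2,0.1,0.01,0,0],[0.2,0.06,0.006,0,0],[0.2,0,0,0,0]]';python3 -c "from h import *;st()
c=np.array([647.5,29.5]);a=np.radians(5.4);p=manip.observe()['tcp_pos'][:2]-c;print(p@[np.cos(a),np.sin(a)],p@[-np.sin(a),np.cos(a)])"
```

```text
time: 12.9
tcp_pos: [483.9, 14.5, 44.9]
ee_rot: [0.184, 2.101, -1.973]
contact_force: [-1.0, 0.5, -0.5]
opening: 0.632
t 12.9 tcp [483.9  14.5  44.9] jawyaw -84.5 down [ 0.262  0.073 -0.962] F [-1.   0.5 -0.5] op 0.632
-164.27242242255338 0.4738034577344645
```

```bash
cat >> h.py <<'E'
def rk():
    st();c=np.array([647.5,29.5]);a=np.radians(5.4);p=manip.observe()['tcp_pos'][:2]-c;print('rack',(p@[np.cos(a),np.sin(a)]).round(1),(p@[-np.sin(a),np.cos(a)]).round(1))
E
python3 -m crank '[[0.2,0,0,-0.05,0],[0.2,0.08,0.01,-0.01,0],[0.2,0,0,0,0]]';python3 -c "from h import *;rk()"
```

```text
time: 13.2
tcp_pos: [487.3, 14.9, 42.3]
ee_rot: [0.184, 2.101, -1.974]
contact_force: [0.9, -0.1, -0.5]
opening: 0.627
t 13.2 tcp [487.3  14.9  42.3] jawyaw -84.5 down [ 0.262  0.073 -0.962] F [ 0.9 -0.1 -0.5] op 0.627
rack -160.9 0.5
```

```bash
python3 -m crank '[[0.2,0.1,0.01,0,0],[0.2,0.1,0.01,0,0],[0.2,0,0,0,0]]';python3 -c "from h import *;rk()"
```

```text
time: 13.5
tcp_pos: [496.0, 15.8, 42.2]
ee_rot: [0.184, 2.101, -1.974]
contact_force: [-0.2, -1.2, 0.2]
opening: 0.628
t 13.5 tcp [496.   15.8  42.2] jawyaw -84.5 down [ 0.262  0.073 -0.962] F [-0.2 -1.2  0.2] op 0.628
rack -152.1 0.6
```

```bash
python3 -m crank '[[0.2,0.15,0.013,0,0],[0.2,0.15,0.013,0,0],[0.2,0.15,0.013,0,0],[0.2,0,0,0,0]]';python3 -c "from h import *;rk()"
```

```text
time: 13.9
tcp_pos: [516.1, 17.6, 42.4]
ee_rot: [0.185, 2.101, -1.973]
contact_force: [-0.6, 0.5, -0.6]
opening: 0.631
t 13.9 tcp [516.1  17.6  42.4] jawyaw -84.5 down [ 0.263  0.074 -0.962] F [-0.6  0.5 -0.6] op 0.631
rack -131.9 0.5
```

```bash
python3 -m crank '[[0.2,0.15,0.013,0,0],[0.2,0.15,0.013,0,0],[0.2,0.15,0.013,0,0],[0.2,0.15,0.013,0,0],[0.2,0,0,0,0]]';python3 -c "from h import *;rk()"
```

```text
time: 14.4
tcp_pos: [542.4, 19.8, 42.3]
ee_rot: [0.185, 2.101, -1.973]
contact_force: [-0.4, -0.2, -0.5]
opening: 0.633
t 14.4 tcp [542.4  19.8  42.3] jawyaw -84.5 down [ 0.263  0.074 -0.962] F [-0.4 -0.2 -0.5] op 0.633
rack -105.5 0.3
```

```bash
python3 -m crank '[[0.2,0.15,0.017,0,0],[0.2,0.15,0.017,0,0],[0.2,0.15,0.017,0,0],[0.2,0,0,0,0]]';python3 -c "from h import *;rk()"
```

```text
time: 14.8
tcp_pos: [561.9, 22.1, 42.2]
ee_rot: [0.184, 2.101, -1.973]
contact_force: [-0.3, 0.1, 0.6]
opening: 0.631
t 14.8 tcp [561.9  22.1  42.2] jawyaw -84.5 down [ 0.262  0.074 -0.962] F [-0.3  0.1  0.6] op 0.631
rack -85.9 0.7
```

```bash
python3 -m crank '[[0.2,0.1,0.01,0,0],[0.2,0.07,0.007,0,0],[0.2,0,0,0,0]]';python3 -c "from h import *;rk()"
```

```text
time: 15.1
tcp_pos: [569.1, 22.8, 42.0]
ee_rot: [0.184, 2.102, -1.974]
contact_force: [0.5, -0.7, 0.9]
opening: 0.627
t 15.1 tcp [569.1  22.8  42. ] jawyaw -84.5 down [ 0.262  0.073 -0.962] F [ 0.5 -0.7  0.9] op 0.627
rack -78.7 0.7
```

Now 1–2 mm steps until the stop is felt.

```bash
python3 -m crank '[[0.2,0.05,0.005,0,0],[0.2,0.05,0.005,0,0],[0.2,0.04,0.004,0,0]]';python3 -c "from h import *;rk()"
```

```text
time: 15.4
tcp_pos: [574.5, 23.3, 41.9]
ee_rot: [0.183, 2.102, -1.974]
contact_force: [0.0, 0.7, 0.5]
opening: 0.633
t 15.4 tcp [574.5  23.3  41.9] jawyaw -84.5 down [ 0.261  0.073 -0.962] F [0.  0.7 0.5] op 0.633
rack -73.2 0.7
```

```bash
python3 -m crank '[[0.2,0.04,0.004,0,0],[0.2,0.04,0.004,0,0]]';python3 -c "from h import *;rk()"
```

```text
time: 15.6
tcp_pos: [577.9, 23.6, 41.9]
ee_rot: [0.183, 2.102, -1.974]
contact_force: [-0.0, -0.8, 0.3]
opening: 0.628
t 15.6 tcp [577.9  23.6  41.9] jawyaw -84.5 down [ 0.261  0.073 -0.963] F [-0.  -0.8  0.3] op 0.628
rack -69.8 0.6
```

```bash
python3 -m crank '[[0.2,0.035,0.003,0,0],[0.2,0.035,0.003,0,0]]';python3 -c "from h import *;rk()"
```

```text
time: 15.8
tcp_pos: [579.1, 23.6, 41.1]
ee_rot: [0.178, 2.103, -1.977]
contact_force: [-4.5, 0.0, 0.6]
opening: 0.634
t 15.8 tcp [579.1  23.6  41.1] jawyaw -84.5 down [ 0.257  0.072 -0.964] F [-4.5  0.   0.6] op 0.634
rack -68.7 0.5
```

Stop felt (4.5 N) at rack x −68.7, where −68.5 was predicted. I'll settle slightly and release.

```bash
python3 -m crank '[[0.2,0,0,-0.01,0],[0.6,0,0,0,0],[0.7,0,0,0,0],[0.9,0,0,0,0],[1,0,0,0,0],[1,0,0,0,0],[1,0,0,0,0],[1,0,0,0,0]]' 15;python3 -c "from h import *;rk()"; python3 -m crank '[[1,0,0,0.3,0],[1,-0.2,0,0.5,0],[1,-0.5,0,1,0],[1,-0.8,-0.5,1,0],[1,-0.5,-1,0.5,0],[1,0,-1,0,0],[1,0,-1,0,0],[1,0,0,0,0]]'; python3 -c "from h import *;st()
t=snap('top','t8.png')[...,::-1][140:260,240:340];s=snap('scene','s8.png')[...,::-1][200:300,200:320]
cv2.imwrite('pics/p8.png',np.hstack([cv2.resize(t,(400,480),interpolation=2),cv2.resize(s,(400,480),interpolation=2)]))"
```

```text
time: 16.6
tcp_pos: [581.4, 23.9, 41.8]
ee_rot: [0.184, 2.101, -1.974]
contact_force: [-0.1, -0.3, 0.5]
opening: 0.982
t 16.6 tcp [581.4  23.9  41.8] jawyaw -84.5 down [ 0.262  0.073 -0.962] F [-0.1 -0.3  0.5] op 0.982
rack -66.4 0.6
time: 17.4
tcp_pos: [502.5, -116.4, 181.9]
ee_rot: [0.183, 2.088, -1.971]
contact_force: [-0.5, -0.5, 0.4]
opening: 0.996
t 17.4 tcp [ 502.5 -116.4  181.9] jawyaw -84.0 down [ 0.27  0.07 -0.96] F [-0.5 -0.5  0.4] op 0.996
```

View pics/p8.png

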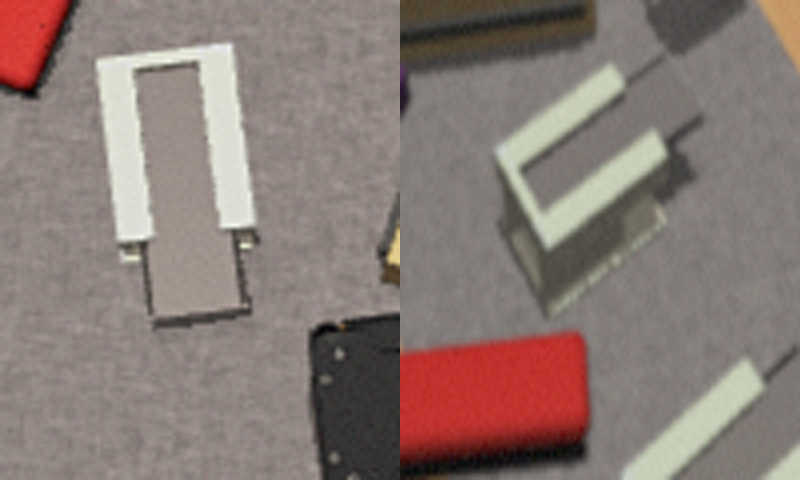

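The scraper shows in the slot gap up to the back stop, with its front end at (152,317)–(248,305) in the zoom. I'll measure it and check the bystanders.

```bash
python3 - <<'E'
from h import *
c=np.array([647.5,29.5]);a=np.radians(5.4)
for u,v in((152,317),(248,305),(143,240),(235,230)):
    p=ray('top',((u-1.5)/4+240,(v-1.5)/4+140),54)[:2]-c; print((p@[np.cos(a),np.sin(a)]).round(1),(p@[-np.sin(a),np.cos(a)]).round(1))
A=cv2.imread('pics/top0.png').astype(int);B=cv2.imread('pics/t8.png').astype(int);S=cv2.imread('pics/s8.png').astype(int);S0=cv2.imread('pics/scene0.png').astype(int)
for n,(y0,y1,x0,x1) in dict(tin=(155,205,110,160),brush=(95,165,225,275),full=(148,222,168,215),wax=(100,146,320,360)).items(): print(n,abs(A-B)[y0:y1,x0:x1].mean().round(1))
E
```

```text
-94.6 24.5
-94.6 -28.5
-51.2 24.2
-52.0 -26.9
tin 17.4
brush 14.0
full 16.2
wax 13.8
```

```bash
python3 - <<'E'
from h import *
A=cv2.imread('pics/top0.png');B=cv2.imread('pics/t8.png')
for n,(y0,y1,x0,x1) in dict(tin=(150,210,105,165),brush=(92,168,220,280),full=(145,225,165,220),wax=(98,148,318,364)).items():
    s,r=cv2.phaseCorrelate(A[y0:y1,x0:x1].mean(2).astype(np.float64),B[y0:y1,x0:x1].mean(2).astype(np.float64)); print(n,np.round(s,2))
print(manip.sign_off())
E
```

```text
tin [-0.04 -0.04]
brush [0.2  0.07]
full [ 0.01 -0.04]
wax [0.08 0.  ]
the job is handed in; nothing more can be done
None
```

I pressed the scraper with the closed fingertips and slid it out until about 44 mm stuck out over the bed's front edge. I then took it by its two long sides, pushed it into the white rack until it met the back stop, let go and handed the job in at about 17.5 s.

**Last checks**
- **Back stop:** it was felt at 4.5 N, within 0.2 mm of where I predicted.
- **Position in the rack:** the front end measures at rack x ≈ −94.6 mm, against −95.5 mm when fully home. It is off-centre by about 1.4 to 2 mm (limit 5 mm) and in line with the slot to within about 1°.
- **Bystanders:** the tin, brush, wax block and full rack moved less than 0.25 px (about 0.5 mm) in the top view.
- **Robot:** the gripper is open and clear of everything.

**What did not go cleanly**
- **Pressing force:** for one step of the drag the downward force read 16.6 N. Combined with the sideways force that is about 20.0 N, right at the 20 N limit. I pressed more lightly after that, but since no verdict is reported I cannot rule out that it counted as a failure.
- **Wrist tilt:** the wrist leaned about 16° during the drag and stayed that way. The scraper still lay flat in the grip and went in without contact until the stop.
- **Tool shift on release:** the tool moved about 2 mm forward as the fingers opened. The scraper still measured fully home afterwards.

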